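# Complete the tackle tray

## Robot

A 6-joint arm with a two-finger parallel gripper is mounted at the origin on the work surface. World frame = base frame: x ahead of the robot, y to its left, z up, the work surface at z = 0. Lengths are in m, angles in rad, forces in N, time in s.
With the tool pointing down it reaches from about 0.225 to 0.875 m from the base axis. Payload 3.4 kg.
Tool frame: the origin (TCP) lies midway between the tips of the shut fingers; the grasp point (between the pads) lies 19 mm behind it; z points along the fingers, y is the line along which they close (so a half turn about z gives the same grasp; the last joint's range is limited). The gripper opens to 85 mm and grips with 20 to 120 N. Pads are 22 mm wide; open, the fingers measure 114 mm over their backs; the gripper's body (76 mm by 85 mm) begins 54 mm behind the grasp point. The pads swing forward as they close: fully open they stand 13 mm farther back than shut.
Start: joints at [-1.447, 0.276, 1.505, -0, 1.361, -0.121], TCP at [0.139, -0.558, 0.231] pointing down, gripper open.
Joint ranges: [-2.89, 2.89], [-0.75, 2.08], [0.22, 2.7], [-1.18, 4.32], [0.11, 2.71], [-2.7, 2.7]. Speed limits (rad/s): [2.57, 2.57, 3.14, 3.14, 3.14, 3.14].

## Interface

Orientations are given as [roll, pitch, yaw] about the fixed x, y, z axes, in that order (R = Rz(yaw) Ry(pitch) Rx(roll)).
In Python, from rig import arm gives the robot as it stands.
- The arm moves only by the tool arm_command, never from a script. Its argument "deltas" is a list of rows, each an object with "delta_pos": the shift along the tool's x, y, z in m, a list of three; "spin": the turn about the tool's z in rad; "fingers": the finger opening in m, from 0 to 0.0854. In form: [{"delta_pos": [x, y, z], "spin": spin, "fingers": fingers}, ...]. A call has 1 to 5 rows; each row is the pose to reach, as a shift and turn from the pose commanded when the call began, along the tool's axes at that moment; what a row does not reach only later rows make up. A row lasts 1/12 s, in which the tool goes at most 41.7 mm and 7.16 degrees, less where a joint would pass 70% of its speed; a pose out of reach is approached as far as the arm can. A call with a gripper value outside its range is refused whole. The fingers move at their own pace and stop on an object; "grip_force" is the grip in N (left out, the last holds). Time passes only in rows, so rows that repeat a pose let the fingers close. It gives the time, the measured TCP pose, the force, the opening and the grip force at its end, in the units of the state.
- arm.get_state(): the state, without advancing time (a new reading comes with each control period).
- arm.snapshot(name): name is "scene" or "top" or "wrist"; returns a dict with "image" (420x560x3 uint8, red, green, blue), "fx", "fy", "cx", "cy" (pixels), "T" (4x4, takes a point from camera to world coordinates); the wrist camera has in their place "T_tool_cam" (4x4, takes a point from camera to tool coordinates, whose origin is the TCP and whose axes are the flange's). Camera axes: x right, y up, looking along -z (the intrinsics and any distortion apply to the point x, -y, -z); pixel columns grow to the right and rows downward; lengths in m; the calibration is good to about 2 mm. A picture is of the moment at which its call begins: read the wrist's pose just before it. There is no depth.
- arm.job_done(): hands the job in; it is judged then, once.
The state is a dict: "t": time; "qpos": joint angles; "joint_velocities": joint speeds; "tau": joint torques, N m; "tool_pos": TCP position; "tool_rot": TCP orientation; "contact_force": force on the tool from outside, world axes, zero at the start; "wrist_torque": the same for the moment, N m; "opening": opening from 0.0 (shut) to 1.0 (fully open); "finger_force": force on a finger pad.
Only numpy, scipy, OpenCV 4.12 (cv2) and the standard library are available. Lean on these libraries where they do the work, as an engineer would, in place of code of your own. Each camera call takes 0.05 s, during which the arm holds its last target. There are 200 camera calls.

## Task

Fill the orange tackle tray so that it holds exactly one lure, one line spool and one sinker, each resting on its base on the floor of its own compartment. One of the three is already in the tray: leave it in its compartment, take only the two missing kinds from the stock on the cardboard (either piece of a kind will do), and leave the spares and everything else where they lie.

Things in the scene. Friction and masses are not known exactly. Their poses are not given: they have to be found in the camera images.
- tray: orange lift-out tackle tray, fixed to the table, 126 mm (its x) by 301 mm (its y), 22 mm high; floor and walls 4 mm thick; two dividers as high as the walls make three compartments in a row along y, each about 118 mm (x) by 96 mm (y) inside. Origin: centre of the underside; z up. Exactly one compartment, compartment0, is filled at the start.
- compartment0 (a point): centre of the floor (top face, 4 mm above the table) of one tray compartment, at the tray's +y end; it holds one piece at the start.
- compartment1 (a point): centre of the floor (top face, 4 mm above the table) of one tray compartment, the middle one; empty at the start.
- compartment2 (a point): centre of the floor (top face, 4 mm above the table) of one tray compartment, at the tray's -y end; empty at the start.
- lure_a: one of two identical: lure body without hooks: a slim wooden plug 86 mm long, 22 mm wide and 22 mm high (full width and height over the middle 56 mm, ends thinner, lip 8 mm more), lying on its flat belly. Origin: centre of the underside; x along its length towards the eyes and the small clear lip, y across the 22 mm width, z up. Starts on the cardboard, or already in the tray.
- lure_b: one of two identical: lure body without hooks: a slim wooden plug 86 mm long, 22 mm wide and 22 mm high (full width and height over the middle 56 mm, ends thinner, lip 8 mm more), lying on its flat belly. Origin: centre of the underside; x along its length towards the eyes and the small clear lip, y across the 22 mm width, z up. Starts on the cardboard, or already in the tray.
- spool_a: one of two identical: empty grey plastic line spool standing on one flange: diameter 50 mm, 28 mm high, two 5 mm thick flanges with a 32 mm core between. Origin: centre of the underside, z up (axis). Starts on the cardboard, or already in the tray.
- spool_b: one of two identical: empty grey plastic line spool standing on one flange: diameter 50 mm, 28 mm high, two 5 mm thick flanges with a 32 mm core between. Origin: centre of the underside, z up (axis). Starts on the cardboard, or already in the tray.
- sinker_a: one of two identical: dark round-topped lead sinker standing on its flat end: diameter 30 mm, straight sides up to 30 mm, domed to 40 mm with a tiny brass eye on top. Origin: centre of the underside, z up (axis). Starts on the cardboard, or already in the tray.
- sinker_b: one of two identical: dark round-topped lead sinker standing on its flat end: diameter 30 mm, straight sides up to 30 mm, domed to 40 mm with a tiny brass eye on top. Origin: centre of the underside, z up (axis). Starts on the cardboard, or already in the tray.
- card: sheet of plain cardboard 250 mm (x) by 345 mm (y), 4 mm thick, fixed to the table, on which the loose stock lies with clear gaps of about 20 mm or more between the pieces. Origin: centre of the underside.
- collar: bystander: steel collar (plain open ring) lying among the stock on the cardboard, 44 mm outside, 28 mm hole, 16 mm high. Origin: centre of the underside.
- screwdriver: bystander: screwdriver lying beyond the tray.
- bottle: bystander: small white bottle, 44 mm across, 95 mm high, beyond the cardboard. Origin: centre of the underside.
- jar: bystander: amber jar, 64 mm across, 70 mm high, beyond the cardboard. Origin: centre of the underside.
- corkblock: bystander: cork block 70 x 35 x 30 mm, beyond the cardboard. Origin: centre of the underside.
- wrench: bystander: wrench lying beyond the tray.

How it is judged:
By the outcome, as a careful person would: the job done as asked, in the order asked, and still so for the second after the job is handed in, with the robot touching nothing.
It also fails if it takes over 58 s, if anything falls off the work surface, if the arm or the gripper's body presses on something with over 40 N, if the wrist force passes 120 N, or if a joint passes its speed limit or range.

## Working session

There is one attempt and no reset: what is moved stays moved. The work goes in short steps, Python scripts to look and compute and a tool call to move; the robot and the scene stay as the last step left them, time stands still between calls to the robot, and variables do not carry over. Pictures are saved under pics/ and viewed, at most 10 in all, crops included, and the job is handed in when it is done.

Besides the shell and the picture viewer there is one more tool, called as name(argument=value, ...) on one line, values as JSON. arm_command: Moves the arm, as the interface text tells. Its arguments: {"type":"object","properties":{"deltas":{"type":"array"},"grip_force":{"type":"number"}},"required":["deltas"]}

```bash
mkdir -p pics
cat > h.py <<'E'
from rig import arm
import numpy as np, cv2, json
def snap(n,f):
    s=arm.snapshot(n); cv2.imwrite(f'pics/{f}.png',cv2.cvtColor(s['image'],cv2.COLOR_RGB2BGR))
    np.save(f'{f}.npy',{k:v for k,v in s.items()},allow_pickle=True); return s
def px(f,u,v,z):
    s=np.load(f'{f}.npy',allow_pickle=True).item(); T=np.array(s['T'])
    d=T[:3,:3]@np.array([(u-s['cx'])/s['fx'],-(v-s['cy'])/s['fy'],-1]); o=T[:3,3]
    return (o+d*(z-o[2])/d[2])
E
python3 - <<'E'
from h import *
s=snap('top','top1'); print({k:v for k,v in s.items() if k!='image'})
s=snap('scene','scene1'); print({k:v for k,v in s.items() if k!='image'})
print(arm.get_state())
E
```

```text
{'fx': 391.0535100288109, 'fy': 391.0535100288109, 'cx': 285.59222144709247, 'cy': 209.94743818750598, 'T': array([[-0.00810217,  0.98767884, -0.15628453,  0.45102377],
       [-0.99995548, -0.00875857, -0.0035118 ,  0.0458523 ],
       [-0.00483736,  0.15624912,  0.98770583,  0.97485019],
       [ 0.        ,  0.        ,  0.        ,  1.        ]])}
{'fx': 526.8621830000067, 'fy': 526.8621830000067, 'cx': 277.36167869446973, 'cy': 212.50865821273786, 'T': array([[-0.44338699, -0.71095377,  0.54585045,  1.22367285],
       [ 0.89621149, -0.36155487,  0.25706623,  0.29600681],
       [ 0.01459269,  0.60317727,  0.79747366,  0.93804973],
       [ 0.        ,  0.        ,  0.        ,  1.        ]])}
{'t': 0.1, 'qpos': array([-1.44700715e+00,  2.76573684e-01,  1.50601459e+00, -1.13655588e-05,
        1.36072877e+00, -1.20973186e-01]), 'joint_velocities': array([ 0.00189092, -0.00045824, -0.0028594 , -0.00044674,  0.00104087,
       -0.00048765]), 'tau': array([ 1.62896613e-03, -4.17698228e+01, -2.46405262e+01, -2.06685659e-04,
        5.84549867e-03,  6.46421199e-06]), 'tool_pos': array([ 0.13928322, -0.55737948,  0.23049911]), 'tool_rot': array([-3.13987952e+00, -1.97066499e-04,  2.44764576e-01]), 'contact_force': array([0.03787375, 0.4111729 , 0.05567863]), 'wrist_torque': array([-0.01955464,  0.00996344,  0.0058759 ]), 'finger_force': 0.0, 'opening': 1.0046661133228563}
```

View pics/top1.png

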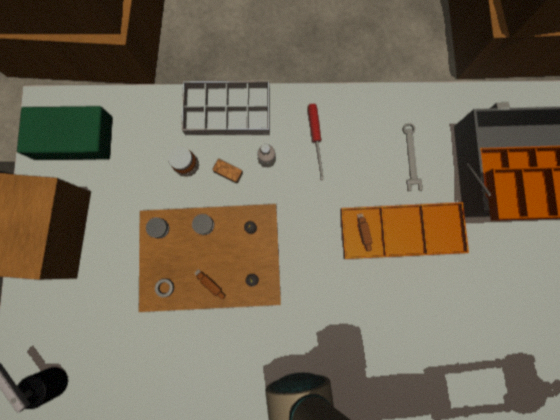

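View pics/scene1.png

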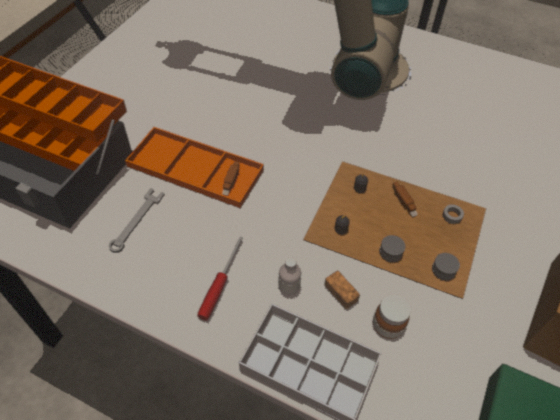

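The top view shows a lure already in the tray's +y compartment (363,232). The spools are at (157,228) and (203,224), and the sinkers at (250,227) and (252,280). I need one spool and one sinker.

Run:
```python
from h import *
im=cv2.imread('pics/top1.png')
a=cv2.resize(im[200:300,180:280],None,fx=4,fy=4,interpolation=cv2.INTER_CUBIC)
b=cv2.resize(im[195:265,335:475],None,fx=4,fy=4,interpolation=cv2.INTER_CUBIC)
o=np.zeros((600,800,3),np.uint8); o[:280,:560]=b; o2=np.zeros((400,800,3),np.uint8)
cv2.imwrite('pics/crop.png',cv2.convertScaleAbs(np.vstack([b[:,:400],a[:,:400]])[:0] if 0 else np.hstack([np.vstack([a,a[:0]]), np.vstack([b,np.zeros((120,560,3),np.uint8)])[:, :400]]),alpha=1.6))
print([px('top1',u,v,z).round(4) for u,v,z in [(203,224,.028),(157,228,.028),(250,226,.04),(252,279,.04),(383,233,.022),(424,231,.022),(341,208,.022),(463,203,.022),(467,251,.022),(344,258,.022)]])
```

```text
[array([0.5679, 0.251 , 0.028 ]), array([0.5591, 0.363 , 0.028 ]), array([0.5606, 0.1351, 0.04  ]), array([0.435 , 0.1296, 0.04  ]), array([ 0.5427, -0.1881,  0.022 ]), array([ 0.5467, -0.2883,  0.022 ]), array([ 0.6054, -0.0875,  0.022 ]), array([ 0.6153, -0.3888,  0.022 ]), array([ 0.4973, -0.3892,  0.022 ]), array([ 0.4829, -0.091 ,  0.022 ])]
```

View pics/crop.png

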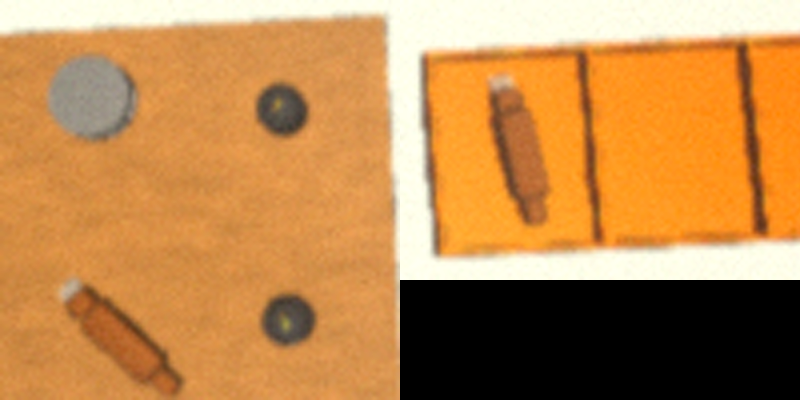

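The crop shows the spool's top centre at about (202.5,224) and the sinker eyes at (249.5,226) and (251.5,280.7). The tray measures 301 x 123 mm, which matches the given size. Its centre is about (0.550,-0.239) with yaw about 0.04. I'll start moving towards the spool.

arm_command(deltas=[{"delta_pos":[0.17,-0.11,0],"spin":-0.6,"fingers":0.0854},{"delta_pos":[0.17,-0.11,0],"spin":-0.6,"fingers":0.0854},{"delta_pos":[0.17,-0.11,0],"spin":-0.6,"fingers":0.0854},{"delta_pos":[0.17,-0.11,0],"spin":-0.6,"fingers":0.0854},{"delta_pos":[0.17,-0.11,0],"spin":-0.6,"fingers":0.0854}], grip_force=40)

```text
t: 0.52
tool_pos: [0.2787, -0.4075, 0.2309]
tool_rot: [-3.141, -0.001, 0.85]
contact_force: [-0.2, -0.1, 0.4]
opening: 0.997
finger_force: 0.0
```

```bash
cat >> h.py <<'E'
from scipy.spatial.transform import Rotation as Ro
def go(x,y,z,yaw,pr=1):
    s=arm.get_state(); R=Ro.from_euler('xyz',s['tool_rot']).as_matrix()
    d=R.T@(np.array([x,y,z])-s['tool_pos']); sp=-(yaw-s['tool_rot'][2])
    print('t',round(s['t'],2),'pos',s['tool_pos'].round(4),'rot',s['tool_rot'].round(4),'F',s['contact_force'].round(1),'open',round(s['opening'],3),'ff',round(s['finger_force'],1),'q',s['qpos'].round(2))
    print('delta',d.round(4),'spin',round(sp,3),'rows',round(max(np.linalg.norm(d)/.0417,abs(sp)/.125),1))
E
python3 - <<'E'
from h import *
go(.567,.25,.23,1.61)
print(px('top1',202.5,224,.032),px('top1',249.5,226.2,.044),px('top1',251.5,280.7,.044),px('top1',250.5,227.2,.034))
E
```

```text
t 0.52 pos [ 0.2787 -0.4075  0.2309] rot [-3.1408e+00 -1.2000e-03  8.5030e-01] F [-0.2 -0.1  0.4] open 0.997 ff 0.0 q [-1.11  0.15  1.67  0.    1.32 -0.39]
delta [ 0.6844 -0.2171  0.0019] spin -0.76 rows 17.2
[0.56743305 0.25137486 0.032     ] [0.55966563 0.13593165 0.044     ] [0.4311264  0.13042917 0.044     ] [0.55837741 0.13446288 0.034     ]
```

arm_command(deltas=[{"delta_pos":[0.19,-0.06,0],"spin":-0.6,"fingers":0.0854},{"delta_pos":[0.19,-0.06,0],"spin":-0.6,"fingers":0.0854},{"delta_pos":[0.19,-0.06,0],"spin":-0.6,"fingers":0.0854},{"delta_pos":[0.19,-0.06,0],"spin":-0.6,"fingers":0.0854},{"delta_pos":[0.19,-0.06,0],"spin":-0.6,"fingers":0.0854}])

```text
t: 0.93
tool_pos: [0.3591, -0.2249, 0.231]
tool_rot: [-3.141, -0.001, 1.451]
contact_force: [0.7, -0.2, -0.1]
opening: 1.003
finger_force: 0.0
```

arm_command(deltas=[{"delta_pos":[0.19,0.06,0],"spin":-0.16,"fingers":0.0854},{"delta_pos":[0.19,0.06,0],"spin":-0.16,"fingers":0.0854},{"delta_pos":[0.19,0.06,0],"spin":-0.16,"fingers":0.0854},{"delta_pos":[0.19,0.06,0],"spin":-0.16,"fingers":0.0854},{"delta_pos":[0.19,0.06,0],"spin":-0.16,"fingers":0.0854}])

```text
t: 1.35
tool_pos: [0.4427, -0.0441, 0.2311]
tool_rot: [3.141, -0.001, 1.606]
contact_force: [1.0, 0.6, -0.1]
opening: 0.997
finger_force: 0.0
```

```bash
python3 -c "
from h import *
go(.567,.251,.23,1.61)"
```

```text
t 1.35 pos [ 0.4427 -0.0441  0.2311] rot [ 3.1414e+00 -9.0000e-04  1.6060e+00] F [ 1.   0.6 -0.1] open 0.997 ff 0.0 q [-0.26  0.08  1.76  0.    1.3  -0.29]
delta [0.2906 0.1346 0.0014] spin -0.004 rows 7.7
```

arm_command(deltas=[{"delta_pos":[0.16,0.07,0],"spin":0,"fingers":0.0854},{"delta_pos":[0.16,0.07,0],"spin":0,"fingers":0.0854},{"delta_pos":[0.16,0.07,0],"spin":0,"fingers":0.0854},{"delta_pos":[0.16,0.07,0],"spin":0,"fingers":0.0854},{"delta_pos":[0.16,0.07,0],"spin":0,"fingers":0.0854}])

```text
t: 1.77
tool_pos: [0.5086, 0.1209, 0.2308]
tool_rot: [3.14, -0.004, 1.609]
contact_force: [0.0, 0.8, -0.7]
opening: 0.994
finger_force: 0.0
```

arm_command(deltas=[{"delta_pos":[0.13,0.065,0.1],"spin":0,"fingers":0.0854},{"delta_pos":[0.13,0.065,0.1],"spin":0,"fingers":0.0854},{"delta_pos":[0.13,0.065,0.1],"spin":0,"fingers":0.0854},{"delta_pos":[0.13,0.065,0.1],"spin":0,"fingers":0.0854},{"delta_pos":[0.13,0.065,0.1],"spin":0,"fingers":0.0854}])

```text
t: 2.18
tool_pos: [0.5669, 0.2505, 0.1265]
tool_rot: [-3.136, -0.0, 1.607]
contact_force: [-0.2, 0.4, -0.5]
opening: 1.0
finger_force: 0.0
```

```bash
cat >> h.py <<'E'
def wsnap(f):
    st=arm.get_state(); s=arm.snapshot('wrist')
    R=np.eye(4); R[:3,:3]=Ro.from_euler('xyz',st['tool_rot']).as_matrix(); R[:3,3]=st['tool_pos']
    s['T']=R@np.array(s['T_tool_cam']); cv2.imwrite(f'pics/{f}.png',cv2.cvtColor(s['image'],cv2.COLOR_RGB2BGR)); np.save(f'{f}.npy',s,allow_pickle=True)
    print({k:v for k,v in s.items() if k not in('image','T','T_tool_cam')})
E
python3 -c "
from h import *
go(.567,.251,.008,1.61); wsnap('w1')"
```

```text
t 2.18 pos [0.5669 0.2505 0.1265] rot [-3.1365e+00 -5.0000e-04  1.6070e+00] F [-0.2  0.4 -0.5] open 1.0 ff 0.0 q [0.3  0.42 1.56 0.   1.17 0.27]
delta [0.0004 0.0007 0.1185] spin -0.003 rows 2.8
{'fx': 332.6285191459071, 'fy': 332.6285191459071, 'cx': 276.07618903342444, 'cy': 216.9415708911922}
```

View pics/w1.png

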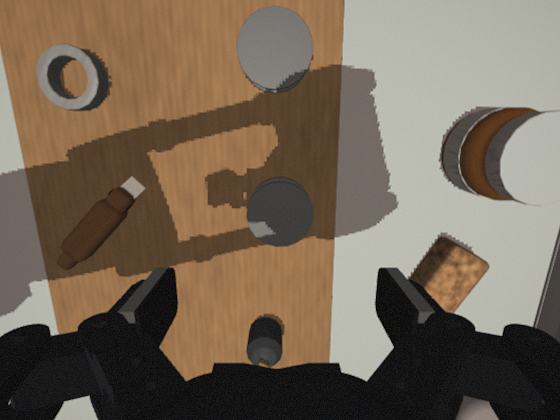

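The wrist view shows the target spool at (280,212), the other spool at (275,48), and a sinker with its tip at (263,355). I'll check the spool's position from this view.

```bash
python3 -c "
from h import *
print(px('w1',280,207,.032),px('w1',275,47,.032),px('w1',263,360,.044),px('w1',440,240,.03),px('w1',247,207,.032)-px('w1',312,207,.032))"
```

```text
[0.56875964 0.26048989 0.032     ] [0.56143713 0.36703513 0.032     ] [0.55985257 0.1379239  0.044     ] [0.69089866 0.23874548 0.03      ] [-0.04762236 -0.0017366   0.        ]
```

```bash
python3 -c "
from h import *
im=cv2.imread('pics/w1.png')[160:260,230:330]
cv2.imwrite('pics/w1c.png',cv2.convertScaleAbs(cv2.resize(im,None,fx=5,fy=5,interpolation=cv2.INTER_CUBIC),alpha=2.5))"
```

```text
(no output)
```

View pics/w1c.png

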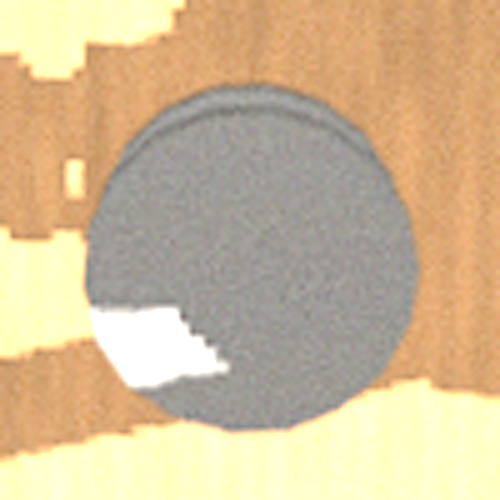

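The top disc centre is at about (280.3,213.8), giving y≈0.256 against 0.2514 from the top camera. I'll use 0.2535.

arm_command(deltas=[{"delta_pos":[0.003,0.001,0.03],"spin":0,"fingers":0.0854},{"delta_pos":[0.003,0.001,0.06],"spin":0,"fingers":0.0854},{"delta_pos":[0.003,0.001,0.085],"spin":0,"fingers":0.0854},{"delta_pos":[0.003,0.001,0.105],"spin":0,"fingers":0.0854},{"delta_pos":[0.003,0.001,0.118],"spin":0,"fingers":0.0854}])

```text
t: 2.65
tool_pos: [0.5667, 0.2482, 0.0118]
tool_rot: [-3.138, 0.002, 1.604]
contact_force: [0.2, -0.5, 0.0]
opening: 0.997
finger_force: 0.0
```

```bash
python3 -c "
from h import *
go(.568,.2535,.008,1.61)"
```

```text
t 2.65 pos [0.5667 0.2482 0.0118] rot [-3.1383e+00  1.9000e-03  1.6043e+00] F [ 0.2 -0.5  0. ] open 0.997 ff 0.0 q [ 0.3   0.53  1.69 -0.    0.92  0.27]
delta [0.0052 0.0015 0.0038] spin -0.006 rows 0.2
```

arm_command(deltas=[{"delta_pos":[0.002,0,0],"spin":0,"fingers":0.0854},{"delta_pos":[0.002,0,0],"spin":0,"fingers":0.0854},{"delta_pos":[0.002,0,0],"spin":0,"fingers":0.0854}])

```text
t: 2.9
tool_pos: [0.5691, 0.2519, 0.0148]
tool_rot: [3.139, -0.0, 1.604]
contact_force: [0.3, -0.4, -0.9]
opening: 1.003
finger_force: 0.0
```

```bash
python3 -c "
from h import *
go(.568,.2535,.008,1.61)"
```

```text
t 2.9 pos [0.5691 0.2519 0.0148] rot [ 3.1394e+00 -2.0000e-04  1.6044e+00] F [ 0.3 -0.4 -0.9] open 1.003 ff 0.0 q [ 0.31  0.53  1.69 -0.    0.92  0.27]
delta [ 0.0016 -0.0011  0.0068] spin -0.006 rows 0.2
```

arm_command(deltas=[{"delta_pos":[0.001,-0.001,0.004],"spin":0,"fingers":0.0854},{"delta_pos":[0.001,-0.001,0.004],"spin":0,"fingers":0.0854},{"delta_pos":[0.001,-0.001,0.004],"spin":0,"fingers":0.045},{"delta_pos":[0.001,-0.001,0.004],"spin":0,"fingers":0.04},{"delta_pos":[0.001,-0.001,0.004],"spin":0,"fingers":0.04}], grip_force=40)

```text
t: 3.32
tool_pos: [0.5673, 0.2534, 0.0096]
tool_rot: [3.141, -0.0, 1.605]
contact_force: [-0.3, 0.2, 0.3]
opening: 0.599
finger_force: 0.6
```

arm_command(deltas=[{"delta_pos":[0,0,0],"spin":0,"fingers":0.04},{"delta_pos":[0,0,0],"spin":0,"fingers":0.04},{"delta_pos":[0,0,0],"spin":0,"fingers":0.04},{"delta_pos":[0,0,0],"spin":0,"fingers":0.04},{"delta_pos":[0,0,0],"spin":0,"fingers":0.04}])

```text
t: 3.73
tool_pos: [0.5674, 0.2534, 0.01]
tool_rot: [3.141, -0.0, 1.605]
contact_force: [-0.9, -0.4, 5.7]
opening: 0.553
finger_force: 40.6
```

arm_command(deltas=[{"delta_pos":[0,0,-0.015],"spin":0,"fingers":0.04},{"delta_pos":[0,0,-0.04],"spin":0,"fingers":0.04},{"delta_pos":[0,0,-0.07],"spin":0,"fingers":0.04},{"delta_pos":[0,0,-0.1],"spin":0,"fingers":0.04},{"delta_pos":[0,0,-0.12],"spin":0,"fingers":0.04}])

```text
t: 4.15
tool_pos: [0.5681, 0.2536, 0.1317]
tool_rot: [3.139, -0.001, 1.605]
contact_force: [1.6, -0.0, -0.3]
opening: 0.552
finger_force: 41.2
```

```bash
python3 -c "
from h import *
wsnap('w2'); go(.550,-.239,.13,1.61)"
```

```text
{'fx': 332.6285191459071, 'fy': 332.6285191459071, 'cx': 276.07618903342444, 'cy': 216.9415708911922}
t 4.2 pos [0.5703 0.2544 0.1355] rot [ 3.1320e+00 -2.7000e-03  1.6049e+00] F [1.2 1.2 1.5] open 0.547 ff 41.2 q [ 0.31  0.41  1.55 -0.    1.17  0.27]
delta [-0.4925 -0.0371  0.0038] spin -0.005 rows 11.8
```

View pics/w2.png

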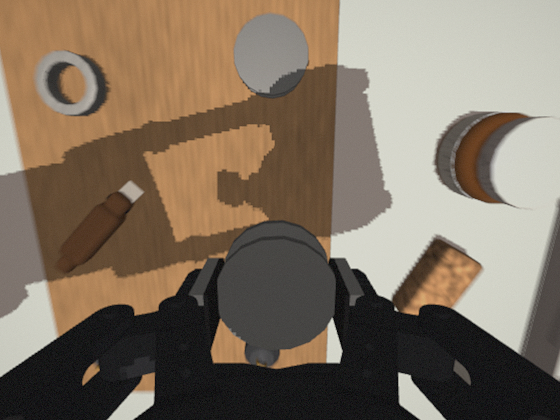

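The spool is held level between the fingers at about (277,290). Next I carry it to the middle compartment.

arm_command(deltas=[{"delta_pos":[-0.02,-0.001,0],"spin":0,"fingers":0.04},{"delta_pos":[-0.05,-0.004,0],"spin":0,"fingers":0.04},{"delta_pos":[-0.085,-0.006,0],"spin":0,"fingers":0.04},{"delta_pos":[-0.125,-0.009,0],"spin":0,"fingers":0.04},{"delta_pos":[-0.164,-0.012,0],"spin":0,"fingers":0.04}])

```text
t: 4.62
tool_pos: [0.5602, 0.0878, 0.1287]
tool_rot: [-3.141, 0.0, 1.606]
contact_force: [0.6, 0.3, -0.5]
opening: 0.548
finger_force: 41.2
```

arm_command(deltas=[{"delta_pos":[-0.033,-0.002,0],"spin":0,"fingers":0.04},{"delta_pos":[-0.066,-0.004,0],"spin":0,"fingers":0.04},{"delta_pos":[-0.099,-0.007,0],"spin":0,"fingers":0.04},{"delta_pos":[-0.132,-0.009,0],"spin":0,"fingers":0.04},{"delta_pos":[-0.164,-0.012,0],"spin":0,"fingers":0.04}])

```text
t: 5.03
tool_pos: [0.554, -0.077, 0.1288]
tool_rot: [-3.141, 0.0, 1.605]
contact_force: [0.1, -0.8, -0.3]
opening: 0.553
finger_force: 41.2
```

arm_command(deltas=[{"delta_pos":[-0.04,-0.003,0],"spin":0,"fingers":0.04},{"delta_pos":[-0.08,-0.006,0],"spin":0,"fingers":0.04},{"delta_pos":[-0.115,-0.008,0],"spin":0,"fingers":0.04},{"delta_pos":[-0.145,-0.01,0],"spin":0,"fingers":0.04},{"delta_pos":[-0.164,-0.011,0],"spin":0,"fingers":0.04}])

```text
t: 5.45
tool_pos: [0.5485, -0.2431, 0.1287]
tool_rot: [-3.141, 0.001, 1.603]
contact_force: [0.5, 0.4, 0.4]
opening: 0.551
finger_force: 41.2
```

arm_command(deltas=[{"delta_pos":[0,0,0],"spin":0,"fingers":0.04},{"delta_pos":[0,0,0],"spin":0,"fingers":0.04},{"delta_pos":[0,0,0],"spin":0,"fingers":0.04}])

```text
t: 5.7
tool_pos: [0.5485, -0.2387, 0.1287]
tool_rot: [-3.141, -0.001, 1.605]
contact_force: [-0.6, 0.2, -1.3]
opening: 0.553
finger_force: 41.2
```

```bash
python3 -c "
from h import *
wsnap('w3'); go(.550,-.239,.01,1.61)"
```

```text
{'fx': 332.6285191459071, 'fy': 332.6285191459071, 'cx': 276.07618903342444, 'cy': 216.9415708911922}
t 5.75 pos [ 0.5486 -0.2383  0.1289] rot [-3.1408e+00 -1.1000e-03  1.6055e+00] F [ 0.6 -0.  -0.7] open 0.55 ff 41.2 q [-0.53  0.38  1.61  0.    1.15 -0.56]
delta [-0.0009  0.0015  0.1189] spin -0.005 rows 2.9
```

View pics/w3.png

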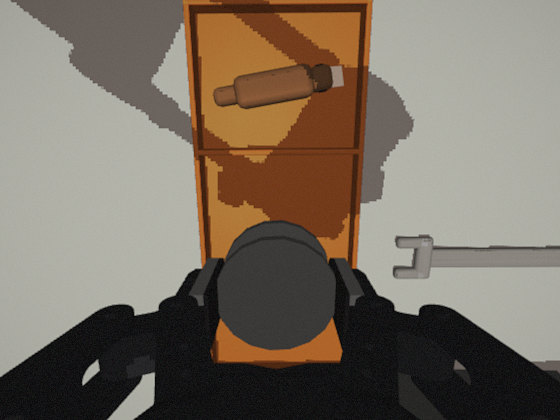

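The wrist view shows the tray under the held spool, with the +y divider at row 151 between (200,151) and (361,151).

```bash
python3 -c "
from h import *
print(px('w3',197,151,.022),px('w3',361,151,.022),px('w3',186,5,.022),px('w3',370,5,.022))"
```

```text
[ 0.48826185 -0.19115807  0.022     ] [ 0.609146   -0.18718488  0.022     ] [ 0.48377446 -0.09609423  0.022     ] [ 0.60563883 -0.09215261  0.022     ]
```

arm_command(deltas=[{"delta_pos":[0,0.0015,0.03],"spin":0,"fingers":0.04},{"delta_pos":[0,0.0015,0.055],"spin":0,"fingers":0.04},{"delta_pos":[0,0.0015,0.07],"spin":0,"fingers":0.04},{"delta_pos":[0,0.0015,0.08],"spin":0,"fingers":0.04},{"delta_pos":[0,0.0015,0.08],"spin":0,"fingers":0.04}])

```text
t: 6.17
tool_pos: [0.5491, -0.2374, 0.0471]
tool_rot: [-3.138, -0.003, 1.606]
contact_force: [0.0, -1.0, 0.4]
opening: 0.552
finger_force: 41.2
```

arm_command(deltas=[{"delta_pos":[0,0,0.012],"spin":0,"fingers":0.04},{"delta_pos":[0,0,0.022],"spin":0,"fingers":0.04},{"delta_pos":[0,0,0.03],"spin":0,"fingers":0.04},{"delta_pos":[0,0,0.034],"spin":0,"fingers":0.04},{"delta_pos":[0,0,0.037],"spin":0,"fingers":0.04}])

```text
t: 6.58
tool_pos: [0.5504, -0.2394, 0.012]
tool_rot: [-3.141, -0.0, 1.605]
contact_force: [0.1, -0.3, -1.0]
opening: 0.549
finger_force: 41.2
```

arm_command(deltas=[{"delta_pos":[0,0,0.0005],"spin":0,"fingers":0.04},{"delta_pos":[0,0,0.001],"spin":0,"fingers":0.04},{"delta_pos":[0,0,0.001],"spin":0,"fingers":0.04}])

```text
t: 6.83
tool_pos: [0.5507, -0.2397, 0.0116]
tool_rot: [3.141, 0.0, 1.605]
contact_force: [0.3, -0.1, -0.4]
opening: 0.548
finger_force: 41.2
```

arm_command(deltas=[{"delta_pos":[0,0,0.0005],"spin":0,"fingers":0.04},{"delta_pos":[0,0,0.001],"spin":0,"fingers":0.04},{"delta_pos":[0,0,0.001],"spin":0,"fingers":0.04}])

```text
t: 7.08
tool_pos: [0.5504, -0.2396, 0.0105]
tool_rot: [3.141, 0.0, 1.605]
contact_force: [-0.7, -0.5, 0.4]
opening: 0.549
finger_force: 41.2
```

arm_command(deltas=[{"delta_pos":[0,0,0.0005],"spin":0,"fingers":0.04},{"delta_pos":[0,0,0.0005],"spin":0,"fingers":0.04},{"delta_pos":[0,0,0.0005],"spin":0,"fingers":0.04}])

```text
t: 7.33
tool_pos: [0.5505, -0.2397, 0.01]
tool_rot: [3.141, 0.0, 1.605]
contact_force: [-1.0, 0.1, 1.8]
opening: 0.553
finger_force: 41.3
```

The contact force shows the spool is touching the tray floor. I'll release it and lift.

arm_command(deltas=[{"delta_pos":[0,0,0],"spin":0,"fingers":0.066},{"delta_pos":[0,0,0],"spin":0,"fingers":0.066},{"delta_pos":[0,0,0],"spin":0,"fingers":0.066},{"delta_pos":[0,0,0],"spin":0,"fingers":0.066},{"delta_pos":[0,0,0],"spin":0,"fingers":0.066}])

```text
t: 7.75
tool_pos: [0.5504, -0.2396, 0.0098]
tool_rot: [3.142, 0.0, 1.605]
contact_force: [-0.4, -0.3, 0.9]
opening: 0.771
finger_force: 0.0
```

arm_command(deltas=[{"delta_pos":[0,0,-0.01],"spin":0,"fingers":0.066},{"delta_pos":[0,0,-0.03],"spin":0,"fingers":0.066},{"delta_pos":[0,0,-0.06],"spin":0,"fingers":0.066},{"delta_pos":[0,0,-0.09],"spin":0,"fingers":0.066},{"delta_pos":[0,0,-0.12],"spin":0,"fingers":0.066}])

```text
t: 8.17
tool_pos: [0.5502, -0.2394, 0.1317]
tool_rot: [-3.141, 0.0, 1.605]
contact_force: [0.6, -0.6, -0.5]
opening: 0.776
finger_force: 0.0
```

```bash
python3 -c "
from h import *
wsnap('w4'); go(.559,.1355,.13,1.605)"
```

```text
{'fx': 332.6285191459071, 'fy': 332.6285191459071, 'cx': 276.07618903342444, 'cy': 216.9415708911922}
t 8.22 pos [ 0.5538 -0.2414  0.1384] rot [3.1313 0.0065 1.605 ] F [ 1.8 -0.3  3.5] open 0.773 ff 0.0 q [-0.53  0.38  1.59 -0.    1.16 -0.56]
delta [0.3765 0.018  0.0061] spin -0.0 rows 9.0
```

View pics/w4.png

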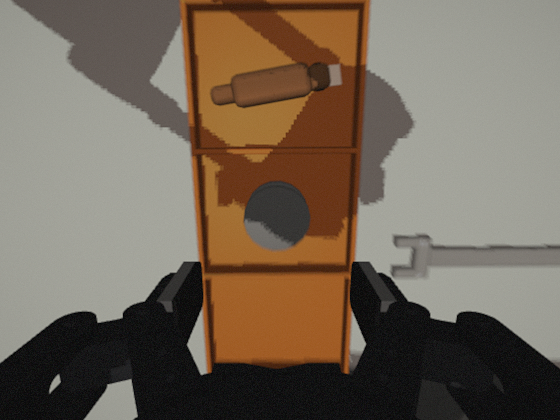

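The spool stands flat and centred in the middle compartment at (277,215). Next is the sinker.

arm_command(deltas=[{"delta_pos":[0.0375,0.002,0],"spin":0,"fingers":0.066},{"delta_pos":[0.075,0.004,0],"spin":0,"fingers":0.066},{"delta_pos":[0.1125,0.006,0],"spin":0,"fingers":0.066},{"delta_pos":[0.15,0.008,0],"spin":0,"fingers":0.066},{"delta_pos":[0.1875,0.011,0],"spin":0,"fingers":0.066}])

```text
t: 8.63
tool_pos: [0.5547, -0.0503, 0.1305]
tool_rot: [3.141, 0.0, 1.604]
contact_force: [0.3, 0.4, -0.3]
opening: 0.77
finger_force: 0.0
```

arm_command(deltas=[{"delta_pos":[0.0375,0.002,0],"spin":0,"fingers":0.066},{"delta_pos":[0.075,0.004,0],"spin":0,"fingers":0.066},{"delta_pos":[0.1125,0.006,0],"spin":0,"fingers":0.066},{"delta_pos":[0.15,0.008,0],"spin":0,"fingers":0.066},{"delta_pos":[0.1875,0.011,0],"spin":0,"fingers":0.066}])

```text
t: 9.05
tool_pos: [0.5593, 0.1379, 0.1305]
tool_rot: [3.141, 0.0, 1.605]
contact_force: [0.8, 0.6, 0.7]
opening: 0.777
finger_force: 0.0
```

arm_command(deltas=[{"delta_pos":[0,0,0],"spin":0,"fingers":0.066},{"delta_pos":[0,0,0],"spin":0,"fingers":0.066},{"delta_pos":[0,0,0],"spin":0,"fingers":0.066}])

```text
t: 9.3
tool_pos: [0.5595, 0.1358, 0.1301]
tool_rot: [3.141, 0.001, 1.606]
contact_force: [0.6, -0.5, -0.4]
opening: 0.774
finger_force: 0.0
```

```bash
python3 -c "
from h import *
wsnap('w5'); go(.559,.136,.012,1.605)"
```

```text
{'fx': 332.6285191459071, 'fy': 332.6285191459071, 'cx': 276.07618903342444, 'cy': 216.9415708911922}
t 9.35 pos [0.5596 0.1351 0.13  ] rot [3.1415e+00 8.0000e-04 1.6045e+00] F [ 0.6  0.3 -0. ] open 0.776 ff 0.0 q [ 0.12  0.35  1.66 -0.    1.13  0.08]
delta [ 0.001  -0.0006  0.118 ] spin -0.001 rows 2.8
```

View pics/w5.png

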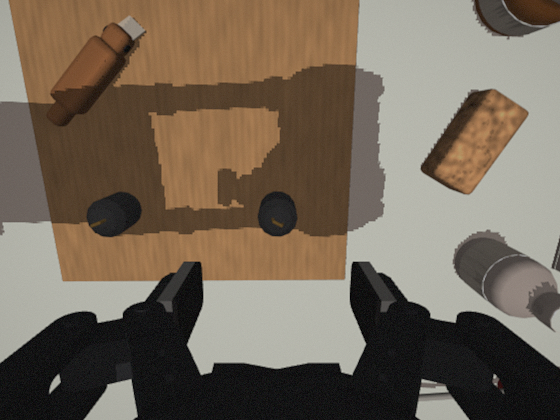

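The wrist view shows the target sinker at (277,213) with its eye at (278,223). The other sinker and the bottle are well clear of the gripper.

```bash
python3 -c "
from h import *
print(px('w5',278,223,.044),px('w5',277,217,.034), px('top1',266,150,.095))"
```

```text
[0.56077355 0.13589434 0.044     ] [0.56002344 0.13758899 0.034     ] [0.73237078 0.09358194 0.095     ]
```

arm_command(deltas=[{"delta_pos":[0,0,0.03],"spin":0,"fingers":0.066},{"delta_pos":[0,0,0.05],"spin":0,"fingers":0.066},{"delta_pos":[0,0,0.06],"spin":0,"fingers":0.066}])

```text
t: 9.6
tool_pos: [0.5581, 0.134, 0.0677]
tool_rot: [-3.138, 0.001, 1.602]
contact_force: [-1.3, 0.3, 0.2]
opening: 0.769
finger_force: 0.0
```

arm_command(deltas=[{"delta_pos":[0.001,0.001,0.015],"spin":0,"fingers":0.066},{"delta_pos":[0.001,0.001,0.03],"spin":0,"fingers":0.066},{"delta_pos":[0.001,0.001,0.045],"spin":0,"fingers":0.066},{"delta_pos":[0.001,0.001,0.055],"spin":0,"fingers":0.066},{"delta_pos":[0.001,0.001,0.06],"spin":0,"fingers":0.066}])

```text
t: 10.02
tool_pos: [0.5601, 0.1359, 0.0087]
tool_rot: [-3.14, 0.0, 1.603]
contact_force: [-0.1, -0.1, -0.2]
opening: 0.771
finger_force: 0.0
```

arm_command(deltas=[{"delta_pos":[0,0,0],"spin":0,"fingers":0.066},{"delta_pos":[0,0,0],"spin":0,"fingers":0.066},{"delta_pos":[0,0,0],"spin":0,"fingers":0.03},{"delta_pos":[0,0,0],"spin":0,"fingers":0.02},{"delta_pos":[0,0,0],"spin":0,"fingers":0.02}], grip_force=50)

```text
t: 10.43
tool_pos: [0.5611, 0.1371, 0.0106]
tool_rot: [3.14, -0.0, 1.605]
contact_force: [-2.5, -0.4, 1.8]
opening: 0.357
finger_force: 0.4
```

arm_command(deltas=[{"delta_pos":[0,0,0],"spin":0,"fingers":0.02},{"delta_pos":[0,0,0],"spin":0,"fingers":0.02},{"delta_pos":[0,0,0],"spin":0,"fingers":0.02},{"delta_pos":[0,0,0],"spin":0,"fingers":0.02},{"delta_pos":[0,0,0],"spin":0,"fingers":0.02}])

```text
t: 10.85
tool_pos: [0.5613, 0.1371, 0.0108]
tool_rot: [3.14, -0.0, 1.605]
contact_force: [-0.1, 0.3, 7.0]
opening: 0.329
finger_force: 49.8
```

arm_command(deltas=[{"delta_pos":[0,0,-0.015],"spin":0,"fingers":0.02},{"delta_pos":[0,0,-0.04],"spin":0,"fingers":0.02},{"delta_pos":[0,0,-0.07],"spin":0,"fingers":0.02},{"delta_pos":[0,0,-0.1],"spin":0,"fingers":0.02},{"delta_pos":[0,0,-0.12],"spin":0,"fingers":0.02}])

```text
t: 11.27
tool_pos: [0.5614, 0.1373, 0.1323]
tool_rot: [3.139, -0.0, 1.605]
contact_force: [-0.3, -0.4, -0.1]
opening: 0.331
finger_force: 49.6
```

arm_command(deltas=[{"delta_pos":[-0.02,-0.001,0],"spin":0,"fingers":0.02},{"delta_pos":[-0.05,-0.002,0],"spin":0,"fingers":0.02},{"delta_pos":[-0.085,-0.004,0],"spin":0,"fingers":0.02},{"delta_pos":[-0.12,-0.006,0],"spin":0,"fingers":0.02},{"delta_pos":[-0.158,-0.008,0],"spin":0,"fingers":0.02}])

```text
t: 11.68
tool_pos: [0.5574, -0.0218, 0.1296]
tool_rot: [-3.141, -0.0, 1.606]
contact_force: [-0.2, -0.3, -0.8]
opening: 0.327
finger_force: 49.5
```

arm_command(deltas=[{"delta_pos":[-0.032,-0.002,0],"spin":0,"fingers":0.02},{"delta_pos":[-0.064,-0.003,0],"spin":0,"fingers":0.02},{"delta_pos":[-0.096,-0.005,0],"spin":0,"fingers":0.02},{"delta_pos":[-0.128,-0.007,0],"spin":0,"fingers":0.02},{"delta_pos":[-0.158,-0.008,0],"spin":0,"fingers":0.02}])

```text
t: 12.1
tool_pos: [0.5547, -0.181, 0.1295]
tool_rot: [-3.141, -0.0, 1.604]
contact_force: [0.9, -0.1, -0.3]
opening: 0.328
finger_force: 49.5
```

arm_command(deltas=[{"delta_pos":[-0.04,-0.002,0],"spin":0,"fingers":0.02},{"delta_pos":[-0.08,-0.004,0],"spin":0,"fingers":0.02},{"delta_pos":[-0.115,-0.006,0],"spin":0,"fingers":0.02},{"delta_pos":[-0.14,-0.007,0],"spin":0,"fingers":0.02},{"delta_pos":[-0.158,-0.008,0],"spin":0,"fingers":0.02}])

```text
t: 12.52
tool_pos: [0.5523, -0.3403, 0.1293]
tool_rot: [-3.141, 0.001, 1.603]
contact_force: [0.7, -0.2, -0.2]
opening: 0.328
finger_force: 49.5
```

arm_command(deltas=[{"delta_pos":[0,0,0],"spin":0,"fingers":0.02},{"delta_pos":[0,0,0],"spin":0,"fingers":0.02},{"delta_pos":[0,0,0],"spin":0,"fingers":0.02}])

```text
t: 12.77
tool_pos: [0.5524, -0.3359, 0.1294]
tool_rot: [-3.141, -0.002, 1.605]
contact_force: [-0.7, 0.4, -1.5]
opening: 0.331
finger_force: 49.5
```

```bash
python3 -c "
from h import *
wsnap('w6'); go(.554,-.3375,.011,1.605)"
```

```text
{'fx': 332.6285191459071, 'fy': 332.6285191459071, 'cx': 276.07618903342444, 'cy': 216.9415708911922}
t 12.82 pos [ 0.5526 -0.3357  0.1296] rot [-3.1409e+00 -1.5000e-03  1.6059e+00] F [-0.5  0.5 -0.9] open 0.329 ff 49.5 q [-0.65  0.45  1.5   0.    1.2  -0.69]
delta [-0.0021  0.0014  0.1186] spin 0.001 rows 2.8
```

View pics/w6.png

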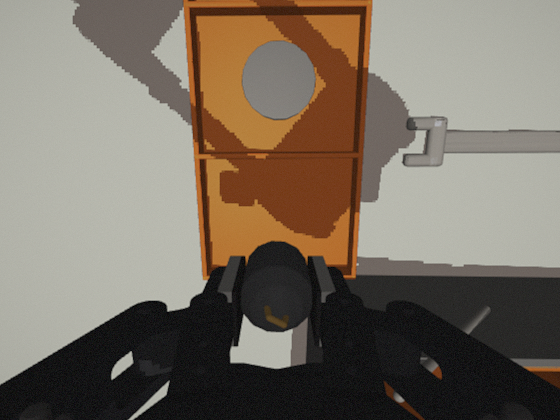

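The sinker is held upright. The toolbox wall is near the lower right of this view, so I'll check clearance.

```bash
python3 -c "
from h import *
for z in (0,.05,.1,.15): print(z,px('top1',467,218,z),px('top1',455,122,z),px('top1',486,218,z),px('scene1',130,128,z),px('scene1',125,103,z))
print(px('w6',197,155,.022),px('w6',360,155,.022),px('w6',355,275,.022))"
```

```text
0 [ 0.58077353 -0.40584271  0.        ] [ 0.83385446 -0.3949235   0.        ] [ 0.58035653 -0.45341304  0.        ] [ 0.51046064 -0.45693865  0.        ] [ 0.4394702 -0.52424    0.       ]
0.05 [ 0.57411868 -0.3826753   0.05      ] [ 0.8142191  -0.37231614  0.05      ] [ 0.57372306 -0.42780576  0.05      ] [ 0.54847634 -0.41680509  0.05      ] [ 0.48126983 -0.48051914  0.05      ]
0.1 [ 0.56746382 -0.3595079   0.1       ] [ 0.79458374 -0.34970878  0.1       ] [ 0.56708959 -0.40219847  0.1       ] [ 0.58649203 -0.37667153  0.1       ] [ 0.52306946 -0.43679828  0.1       ]
0.15 [ 0.56080896 -0.33634049  0.15      ] [ 0.77494838 -0.32710142  0.15      ] [ 0.56045612 -0.37659119  0.15      ] [ 0.62450772 -0.33653798  0.15      ] [ 0.56486909 -0.39307742  0.15      ]
[ 0.49196265 -0.29133679  0.022     ] [ 0.61284149 -0.28728869  0.022     ] [ 0.61836038 -0.38394691  0.022     ]
```

The toolbox wall starts at about y=-0.40, so I'll shift slightly to +y and -x within the compartment for margin, then lower.

arm_command(deltas=[{"delta_pos":[0.006,-0.0035,0],"spin":0,"fingers":0.02},{"delta_pos":[0.012,-0.007,0.015],"spin":0,"fingers":0.02},{"delta_pos":[0.012,-0.007,0.04],"spin":0,"fingers":0.02},{"delta_pos":[0.012,-0.007,0.06],"spin":0,"fingers":0.02},{"delta_pos":[0.012,-0.007,0.07],"spin":0,"fingers":0.02}])

```text
t: 13.23
tool_pos: [0.5438, -0.3228, 0.0577]
tool_rot: [-3.138, -0.003, 1.607]
contact_force: [-0.6, 0.0, -0.7]
opening: 0.329
finger_force: 49.5
```

arm_command(deltas=[{"delta_pos":[0,0,0.01],"spin":0,"fingers":0.02},{"delta_pos":[0,0,0.022],"spin":0,"fingers":0.02},{"delta_pos":[0,0,0.034],"spin":0,"fingers":0.02},{"delta_pos":[0,0,0.042],"spin":0,"fingers":0.02},{"delta_pos":[0,0,0.046],"spin":0,"fingers":0.02}])

```text
t: 13.65
tool_pos: [0.545, -0.3252, 0.0128]
tool_rot: [-3.14, -0.001, 1.605]
contact_force: [0.1, 0.4, 0.2]
opening: 0.325
finger_force: 49.5
```

arm_command(deltas=[{"delta_pos":[0,0,0],"spin":0,"fingers":0.02},{"delta_pos":[0,0,0.0005],"spin":0,"fingers":0.02},{"delta_pos":[0,0,0.001],"spin":0,"fingers":0.02},{"delta_pos":[0,0,0.001],"spin":0,"fingers":0.02}])

```text
t: 13.98
tool_pos: [0.5457, -0.3261, 0.0135]
tool_rot: [3.141, 0.001, 1.605]
contact_force: [0.0, 0.2, -0.5]
opening: 0.331
finger_force: 49.5
```

Not touching yet, so I'll go down in small steps.

arm_command(deltas=[{"delta_pos":[0,0,0.001],"spin":0,"fingers":0.02},{"delta_pos":[0,0,0.0015],"spin":0,"fingers":0.02},{"delta_pos":[0,0,0.0015],"spin":0,"fingers":0.02}])

```text
t: 14.23
tool_pos: [0.5454, -0.3258, 0.0114]
tool_rot: [3.141, 0.0, 1.605]
contact_force: [0.4, 0.1, -0.4]
opening: 0.328
finger_force: 49.5
```

arm_command(deltas=[{"delta_pos":[0,0,0.0005],"spin":0,"fingers":0.02},{"delta_pos":[0,0,0.0005],"spin":0,"fingers":0.02},{"delta_pos":[0,0,0.0005],"spin":0,"fingers":0.02}])

```text
t: 14.48
tool_pos: [0.5454, -0.3258, 0.0109]
tool_rot: [3.141, 0.0, 1.605]
contact_force: [-0.8, 0.5, -0.9]
opening: 0.328
finger_force: 49.7
```

arm_command(deltas=[{"delta_pos":[0,0,0.0005],"spin":0,"fingers":0.02},{"delta_pos":[0,0,0.0005],"spin":0,"fingers":0.02},{"delta_pos":[0,0,0.0005],"spin":0,"fingers":0.02}])

```text
t: 14.73
tool_pos: [0.5454, -0.3259, 0.0109]
tool_rot: [3.141, 0.0, 1.605]
contact_force: [-1.4, 0.6, 4.2]
opening: 0.33
finger_force: 50.0
```

arm_command(deltas=[{"delta_pos":[0,0,0],"spin":0,"fingers":0.034},{"delta_pos":[0,0,0],"spin":0,"fingers":0.042},{"delta_pos":[0,0,0],"spin":0,"fingers":0.05},{"delta_pos":[0,0,0],"spin":0,"fingers":0.05},{"delta_pos":[0,0,0],"spin":0,"fingers":0.05}])

```text
t: 15.15
tool_pos: [0.5453, -0.3257, 0.0101]
tool_rot: [-3.141, -0.0, 1.605]
contact_force: [0.0, -0.2, 0.5]
opening: 0.589
finger_force: 0.0
```

arm_command(deltas=[{"delta_pos":[0,0,-0.01],"spin":0,"fingers":0.05},{"delta_pos":[0,0,-0.03],"spin":0,"fingers":0.05},{"delta_pos":[0,0,-0.06],"spin":0,"fingers":0.05},{"delta_pos":[0,0,-0.09],"spin":0,"fingers":0.05},{"delta_pos":[0,0,-0.12],"spin":0,"fingers":0.05}])

```text
t: 15.57
tool_pos: [0.5452, -0.3256, 0.1321]
tool_rot: [-3.142, 0.0, 1.605]
contact_force: [-0.1, 0.3, -0.1]
opening: 0.59
finger_force: 0.0
```

arm_command(deltas=[{"delta_pos":[0.01,-0.04,-0.02],"spin":0,"fingers":0.05},{"delta_pos":[0.02,-0.08,-0.04],"spin":0,"fingers":0.05},{"delta_pos":[0.03,-0.115,-0.06],"spin":0,"fingers":0.05},{"delta_pos":[0.04,-0.15,-0.07],"spin":0,"fingers":0.05},{"delta_pos":[0.04,-0.15,-0.07],"spin":0,"fingers":0.05}])

```text
t: 15.98
tool_pos: [0.389, -0.2888, 0.2035]
tool_rot: [-3.14, 0.001, 1.604]
contact_force: [0.2, 0.4, -0.3]
opening: 0.588
finger_force: 0.0
```

```bash
python3 -c "
from h import *
snap('top','t2');snap('scene','s2')
a=cv2.imread('pics/t2.png')[190:320,120:480];b=cv2.imread('pics/s2.png')[110:300,90:510]
a=cv2.resize(a,(720,260));b=cv2.resize(b,(720,326))
cv2.imwrite('pics/fin.png',cv2.convertScaleAbs(np.vstack([a,b]),alpha=1.5))"
```

```text
(no output)
```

View pics/fin.png

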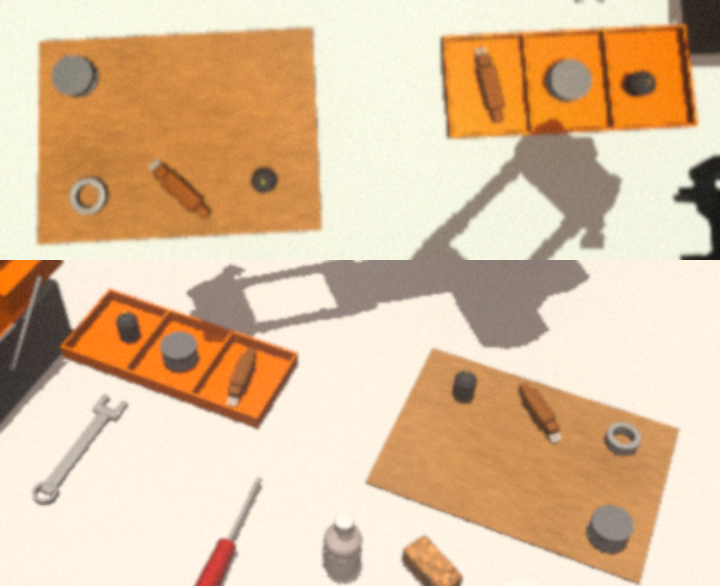

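The final picture shows lure, spool and sinker each in its own compartment, with the stock undisturbed. The sinker is at (638,83). Its elongated outline could be perspective, so I'll check numerically whether it stands.

Run:
```python
from h import *
a=np.linspace(0,6.28,40)
for f in('t2','s2'):
    s=np.load(f+'.npy',allow_pickle=True).item(); Ti=np.linalg.inv(s['T'])
    P=lambda p:(lambda c:np.c_[s['cx']+s['fx']*c[:,0]/-c[:,2],s['cy']+s['fy']*c[:,1]/c[:,2]])((np.c_[p,np.ones(len(p))]@Ti.T)[:,:3])
    def hull(p): 
        m=np.zeros((420,560),np.uint8); cv2.fillPoly(m,[cv2.convexHull(P(p).round().astype(np.int32))],1); return m
    x,y=.5455,-.326
    ring=lambda r,z:np.c_[x+r*np.cos(a),y+r*np.sin(a),0*a+z]
    models={'up':np.vstack([ring(.015,.004),ring(.015,.034),ring(.009,.042)])}
    for n,(dx,dy) in {'+x':(1,0),'-x':(-1,0),'+y':(0,1),'-y':(0,-1)}.items():
        c=lambda h,r:np.c_[x+dx*h+abs(dy)*r*np.cos(a),y+dy*h+abs(dx)*r*np.cos(a),.019+r*np.sin(a)]
        models[n]=np.vstack([c(-.02,.015),c(.01,.015),c(.018,.009)])
    m0=models['up']; box=P(m0); u0,v0=box.min(0).astype(int)-12; u1,v1=box.max(0).astype(int)+12
    im=s['image'].astype(int); obs=np.zeros((420,560),np.uint8); sub=im[v0:v1,u0:u1]
    obs[v0:v1,u0:u1]=((sub[...,0]-sub[...,2])<40)&(sub.max(-1)<110)
    n,l,st,ce=cv2.connectedComponentsWithStats(obs); c0=box.mean(0)
    i=min(range(1,n),key=lambda k:np.hypot(*(ce[k]-c0))-st[k][4]*.05); obs=(l==i)
    print(f,'obs',st[i],ce[i].round(1))
    for k,p in models.items():
        best=max((((np.roll(hull(p),(j,i2),(0,1))>0)&obs).sum()/((np.roll(hull(p),(j,i2),(0,1))>0)|obs).sum(),i2,j) for i2 in range(-6,7) for j in range(-6,7))
        print(k,np.round(best,2))
```

```text
t2 obs [432 226  15  12 131] [439.3 231.5]
up [0.63 1.   1.  ]
+x [0.56 1.   1.  ]
-x [ 0.56  0.   -1.  ]
+y [0.5 2.  1. ]
-y [0.52 3.   1.  ]
s2 obs [158 141  13  17 165] [164.4 149.1]
up [0.67 1.   1.  ]
+x [ 0.6 -1.   2. ]
-x [ 0.6  2.  -2. ]
+y [0.6 1.  1. ]
-y [ 0.59 -1.    0.  ]
```

```bash
python3 -c "
from h import *
print(arm.job_done())"
```

```text
the job is handed in; nothing more can be done
None
```

The job is handed in: the tray holds the lure it started with, a spool in the middle compartment and a sinker in the -y one (standing, by a fit to both fixed cameras); the spares look unmoved, but I viewed 11 pictures, one over the limit of 10.

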